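# Close, pin and hold a book-pressing jig

## Task

A freshly glued book lies in the hinged pressing jig. Swing the lid down onto the book, take the steel pin from its stand and push it through the hole in the lid into the hole in the base below, then press down until the lid is fully shut against the springy bed and the pin is fully home. Finish while still pressing: the robot keeps the jig pressed shut at the end and does not let go; leave the glue pot, the thread spool and the binder clip where they are.

Things in the scene. Friction and masses are not known exactly. Their poses are not given: they have to be found in the camera images.
- jig: the fixed clamshell jig, plywood with aluminium front parts, 220 (x) x 240 (y) mm, hinge on its +x (far) side. Origin: centre of its underside, on the table. An aluminium block along its -x (near) edge, 160 mm wide and 35 mm deep, top 44 mm above the table, has the base hole. Between block and hinge the book lies on a sprung bed
- base_hole (a point): centre of the mouth of the base hole, in the top of the near block, 44 mm above the table: vertical, 13 mm wide with a 2 mm chamfer, 30 mm deep; 92.5 mm from the jig's origin towards -x of the jig
- lid_hinge (a point): middle of the hinge axis, 44 mm above the table, 95 mm from the jig's origin towards its +x; the axis runs along the jig's y. The lid is a flat plate 160 mm wide, reaching 215 mm from the hinge, 10 mm thick; its underside passes through the hinge axis. It stands open at the start, leaning toward the jig's near side, its outer face turned away (far and up)
- lid (a joint): lid angle in rad: 0 fully shut (level, a hard stop), grows as it opens upward. A stiffish hinge holds it open at the start (0.95 to 1.2); pushed below about 0.75 it sinks by its own weight and rests on the book about 0.07 ajar. From there about 6 to 8 N downward at the lid hole shuts it; let go, the bed lifts it again to about 0.05
- lid_hole (a point): centre of the lid hole at the lid's outer (upper) face, 187.5 mm from the hinge: 14 mm wide with a 2 mm chamfer, through the 10 mm plate; straight over the base hole when shut, and within 1.5 mm of it sideways when the lid rests ajar on the book
- pin: the loose steel locating pin, about 120 g, 72 mm long, upright in its stand. Origin: centre of its lower tip, z up along it. Shank 10 mm thick, 36 mm long, with a 6 mm tapered tip; then a flange 30 mm wide, 4 mm thick (36 to 40 mm above the tip), which stops on the lid; then a round grip 22 mm thick, 40 to 72 mm above the tip. Fully home its tip is 18 mm above the table
- pin_stand: the fixed plain wooden block, 64 x 64 x 40 mm, with one hole in its top in which the pin stands, left or right of the jig; origin at the centre of its underside
- book: the loose paperback, 193 x 138 x 15 mm, lying on the sprung bed inside the jig, its top 47 mm above the table; origin at the centre of its underside
- glue_pot: bystander: open pale plastic pot, 73 mm wide, 81 mm high, on the other side of the jig from the pin stand; origin under its centre
- thread_spool: bystander: upright white thread spool, 47 mm wide, 60 mm high, near left; origin under its centre
- binder_clip: bystander: black binder clip standing on its jaw, 41 mm wide, 47 mm high, near right; origin under its centre
There are look-alikes about, which are no part of the job. Several things have the shape of the pin; the one meant has the colours described above.

How it is judged:
By the outcome, as a careful person would: the job done as asked, in the order asked, and still so for the second after the job is handed in, while the arm keeps its last pose, push and grip.
It also fails if it takes over 48 s, if anything falls off the work surface, if the arm or the gripper's body presses on something with over 40 N, if the wrist force passes 120 N, or if a joint passes its speed limit or range.

## Robot

A 6-joint arm with a two-finger parallel gripper is mounted at the origin on the work surface; the furniture and walls round the work are solid. World frame = base frame: x ahead of the robot, y to its left, z up, the work surface at z = 0. Lengths are in m, angles in rad, forces in N, time in s.
With the tool pointing down it reaches from about 0.35 to 0.975 m from the base axis. Payload 4.9 kg.
Tool frame: the origin (TCP) lies at the very end of the fingers, on their centre line; the grasp point (between the pads) lies 19 mm behind it; z points along the fingers, x is the direction in which the jaws open and shut, and the axes are right-handed (so a half turn about z gives the same grasp; the last joint's range is limited). The gripper opens to 85 mm and grips with 20 to 120 N. Pads are 22 mm wide; open, the fingers measure 114 mm over their backs; the gripper's body (76 mm by 85 mm) begins 54 mm behind the grasp point. The pads swing forward as they close: fully open they stand 13 mm farther back than shut.
Start: joints at [1.012, 0.053, 1.613, -0, 1.476, -0.119], TCP at [0.266, 0.566, 0.197] pointing down, gripper open.
Joint ranges: [-3.01, 3.01], [-1.01, 2.22], [0.06, 2.58], [-1.02, 4.17], [0.09, 2.62], [-3.14, 3.14]. Speed limits (rad/s): [2.57, 2.57, 3.14, 3.14, 3.14, 3.14].

## Interface

Orientations are given as a unit quaternion [w, x, y, z].
In Python, from plant import manip, imaging gives the robot as it stands.
- The arm moves only by the shell command python3 -m pendant 'ROWS'. ROWS is JSON, a list that holds one entry, the list of rows, each a list of 7 numbers: the turn, a rotation vector about the world's x, y, z in units of pi rad (1.0 is pi rad), then the shift along the world's x, y, z in units of 250 mm (1.0 is 250 mm), then the opening, from 0 (shut) to 1 (fully open). In form: [[[ax, ay, az, tx, ty, tz, claw], ...]]. A call has 1 to 20 rows; each row shifts and turns the commanded pose from where the row before left it; what a row does not reach is not made up. A row lasts 1/8 s, in which the tool goes at most 62.5 mm and 10.7 degrees, less where a joint would pass 70% of its speed; a pose out of reach is approached as far as the arm can. A call with a number of a shift or a turn outside -1 to 1 is refused whole. A call with a gripper value outside its range is refused whole. The fingers move at their own pace and stop on an object; the grip force is fixed at half the most. Time passes only in rows, so rows that do not move let the fingers close. It gives the time, the measured TCP pose, the force and the opening at its end, in the units of the state.
- manip.state(): the state, without advancing time (a new reading comes with each control period).
- imaging.grab_frame(name): name is "side" or "top" or "wrist"; returns a dict with "frame" (420x560x3 uint8, blue, green, red), "mtx" (3x3 intrinsics, pixels), "world_to_cam" (4x4, takes a point from world to camera coordinates). Camera axes: x right, y down, z forward; pixel columns grow to the right and rows downward; lengths in m; the calibration is good to about 2 mm. A picture is of the moment at which its call begins. There is no depth.
- manip.job_done(): hands the job in, once; it reports no verdict.
The state is a dict: "time": time; "joint_pos": joint angles; "joint_vel": joint speeds; "joint_efforts": joint torques, N m; "tool_pos": TCP position; "tool_rot": TCP orientation; "contact_force": force on the tool from outside, world axes, zero at the start; "ft_torque": the same for the moment, N m; "gripper_width": opening from 0.0 (shut) to 1.0 (fully open).
Only numpy, scipy, OpenCV 4.12 (cv2) and the standard library are available. Lean on these libraries where they do the work, as an engineer would, in place of code of your own. Each camera call takes 0.05 s, during which the arm holds its last target. There are 200 camera calls.

## Working session

There is one attempt and no reset: what is moved stays moved. The work goes in short steps, Python scripts to look and compute and a shell command to move; the robot and the scene stay as the last step left them, time stands still between calls to the robot, and variables do not carry over. Pictures are saved under pics/ and viewed, about 8 in all and at most 12, crops included, and the job is handed in when it is done.

```bash
mkdir -p pics; cat > h.py <<'E'
import numpy as np, cv2
from plant import manip, imaging
def grab(n,f=None):
    d=imaging.grab_frame(n)
    if f: cv2.imwrite('pics/'+f,d['frame'])
    np.savez('pics/'+n+'.npz',**{k:np.array(d[k]) for k in('frame','mtx','world_to_cam')})
    return d
def load(n): return np.load('pics/'+n+'.npz')
def ray(d,u,v):
    T=np.array(d['world_to_cam']);R=T[:3,:3]
    return -R.T@T[:3,3], R.T@np.linalg.solve(d['mtx'],[u,v,1.])
def atz(d,u,v,z):
    c,r=ray(d,u,v); return c+r*(z-c[2])/r[2]
def proj(d,p):
    T=np.array(d['world_to_cam']);q=np.array(d['mtx'])@(T[:3,:3]@np.array(p)+T[:3,3]); return q[:2]/q[2]
def tri(*obs):
    A=np.zeros((3,3));b=np.zeros(3)
    for d,u,v in obs:
        c,r=ray(d,u,v);r=r/np.linalg.norm(r);M=np.eye(3)-np.outer(r,r);A+=M;b+=M@c
    return np.linalg.solve(A,b)
E
python3 - <<'E'
from h import *
t=grab('top','t0.png');s=grab('side','s0.png')
for d in(t,s): print(ray(d,280,210))
print(manip.state())
E
```

```text
(array([ 0.40943738, -0.0430315 ,  1.55651377]), array([ 0.06053452,  0.03464704, -0.99779276]))
(array([ 0.02631353, -1.02421256,  0.816229  ]), array([ 0.35234881,  0.74645781, -0.56453204]))
{'time': 0.1, 'joint_pos': array([ 1.01201049e+00,  5.33290692e-02,  1.61415633e+00,  3.27527580e-06,
        1.47601712e+00, -1.18966745e-01]), 'joint_vel': array([ 4.56542572e-05, -1.10596104e-03, -3.33708074e-03, -8.67698254e-04,
       -1.07584363e-03, -2.53186062e-03]), 'joint_efforts': array([ 4.16780476e-04, -3.94909859e+01, -3.71361673e+01, -1.43908164e-04,
        3.96169606e-03, -2.85554859e-05]), 'tool_pos': array([0.26575175, 0.56498683, 0.19596254]), 'tool_rot': array([ 4.10899662e-04,  8.44326585e-01,  5.35828056e-01, -8.62010629e-04]), 'contact_force': array([-0.62084039,  0.52494398, -0.87434214]), 'ft_torque': array([ 0.04908031, -0.03495017, -0.02783014]), 'gripper_width': 1.0009826469878789}
```

View pics/t0.png

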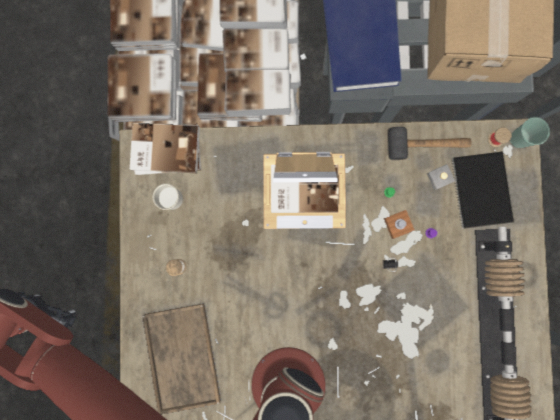

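View pics/s0.png

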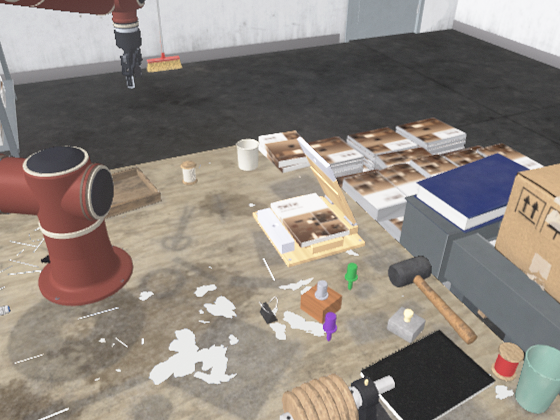

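The top view shows the jig around (305,190), with its near block and base hole at about (305,222). The steel pin is in the wooden stand at (400,225). Look-alikes are at (390,192) green, (432,233) purple and (444,177) cream. The side view agrees, with the steel pin at (321,290). I'll zoom in on both.

```bash
python3 - <<'E'
from h import *
t=load('top');s=load('side')
a=cv2.resize(t['frame'][140:260,250:450],None,fx=4,fy=4,interpolation=cv2.INTER_CUBIC)[:, :800]
cv2.imwrite('pics/t1.png',a[:600])
b=cv2.resize(s['frame'][130:330,240:440],None,fx=3,fy=3,interpolation=cv2.INTER_CUBIC)
cv2.imwrite('pics/s1.png',b)
for u,v,z in((305,222,.044),(400,225,.08),(168,196,.08),(176,268,.06),(391,265,.047)): print(u,v,atz(t,u,v,z).round(3))
E
```

```text
305 222 [ 0.465 -0.061  0.044]
400 225 [ 0.449 -0.325  0.08 ]
168 196 [0.546 0.323 0.08 ]
176 268 [0.343 0.307 0.06 ]
391 265 [ 0.337 -0.302  0.047]
```

View pics/t1.png

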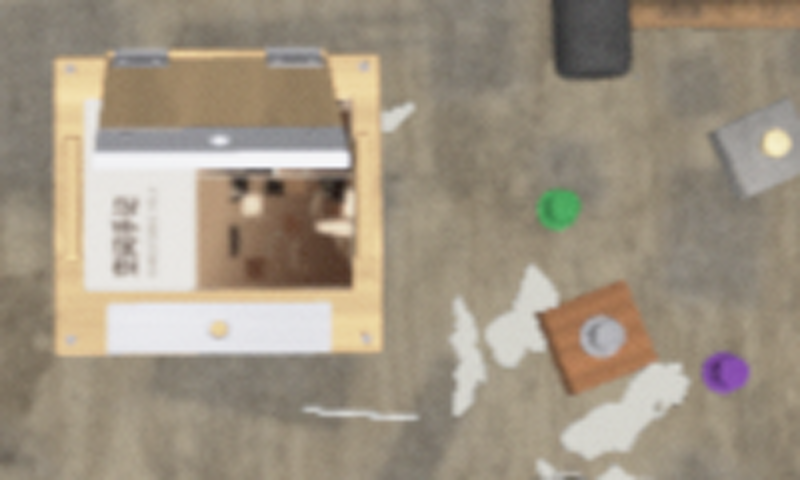

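View pics/s1.png

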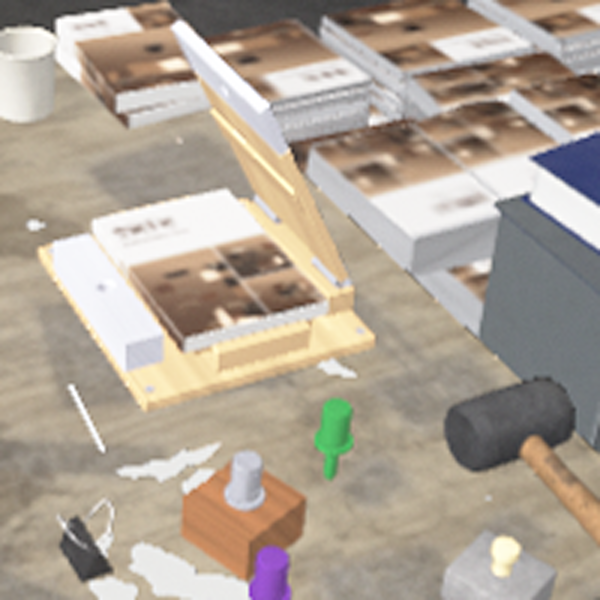

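```bash
python3 - <<'E'
from h import *
t=load('top');s=load('side')
T=lambda x,y:(t,(x+.5)/4-.5+250,(y+.5)/4-.5+140)
S=lambda x,y:(s,(x+.5)/3-.5+240,(y+.5)/3-.5+130)
print('base',tri(T(219,329),S(101,287)),atz(*T(219,329),.044),atz(*S(101,287),.044))
print('pintop',tri(T(604,332),S(248,457)))
print('lidhole',tri(T(219,140),S(224,92)),'lidtip R',tri(T(349,166),S(275,125)),tri(T(96,166),S(180,38)))
a,b=atz(*T(106,352),.044),atz(*T(332,352),.044);print('front edge',a,b)
a,b=atz(*T(106,304),.044),atz(*T(332,304),.044);print('back edge',a,b)
print('stand corners',[atz(*T(*p),.04).round(3) for p in((539,313),(626,282),(660,358),(572,393))])
E
```

```text
base [ 0.46451836 -0.05915273  0.04316345] [ 0.46546196 -0.05955228  0.044     ] [ 0.46304926 -0.05983976  0.044     ]
pintop [ 0.4566288  -0.32870747  0.07408306]
lidhole [ 0.5776138  -0.0593954   0.20959162] lidtip R [ 0.5653431  -0.14516657  0.22548069] [0.56695894 0.01628639 0.22573909]
front edge [0.45092951 0.0216942  0.044     ] [ 0.44709955 -0.13984528  0.044     ]
back edge [0.4853153  0.02095549 0.044     ] [ 0.4814232  -0.14082058  0.044     ]
stand corners [array([ 0.472, -0.289,  0.04 ]), array([ 0.492, -0.352,  0.04 ]), array([ 0.437, -0.374,  0.04 ]), array([ 0.414, -0.31 ,  0.04 ])]
```

```bash
python3 -m pendant '[[[0,0,0,0,0,0.18,0],[0,0,0,0,0,0.18,0],[0,0,0,0,0,0.18,0],[0,0,-0.05,0.1,-0.168,0,0],[0,0,-0.05,0.1,-0.168,0,0],[0,0,-0.05,0.1,-0.168,0,0],[0,0,-0.05,0.1,-0.168,0,0],[0,0,-0.05,0.1,-0.168,0,0],[0,0,-0.05,0.1,-0.168,0,0],[0,0,-0.05,0.1,-0.168,0,0],[0,0,-0.05,0.1,-0.168,0,0],[0,0,-0.05,0.1,-0.168,0,0],[0,0,-0.05,0.1,-0.168,0,0],[0,0,-0.05,0.1,-0.168,0,0],[0,0,-0.05,0.1,-0.168,0,0],[0,0,-0.05,0.1,-0.168,0,0],[0,0,-0.05,0.1,-0.168,0,0],[0,0,-0.05,0.1,-0.168,0,0],[0,0,0,0,0,0,0]]]'
```

```text
time: 2.48
tool_pos: [0.6415, -0.0672, 0.33]
tool_rot: [0.001, 0.817, -0.577, -0.001]
contact_force: [-0.1, 0.5, 1.1]
gripper_width: -0.001
```

```bash
python3 -m pendant '[[[0,0,0,0,0,-0.155,0],[0,0,0,0,0,-0.155,0],[0,0,0,0,0,-0.155,0],[0,0,0,0,0,-0.155,0],[0,0,0,-0.04,0,0,0],[0,0,0,-0.04,0,0,0],[0,0,0,-0.04,0,0,0],[0,0,0,-0.04,0,0,0],[0,0,0,-0.04,0,0,0],[0,0,0,-0.04,0,0,0],[0,0,0,-0.04,0,0,0],[0,0,0,-0.04,0,0,0]]]'; python3 -c "
from h import *
grab('side','s2.png')"
```

```text
time: 3.98
tool_pos: [0.5603, -0.0645, 0.177]
tool_rot: [0.0, 0.818, -0.575, -0.0]
contact_force: [0.1, 0.3, 0.9]
gripper_width: 0.002
```

View pics/s2.png

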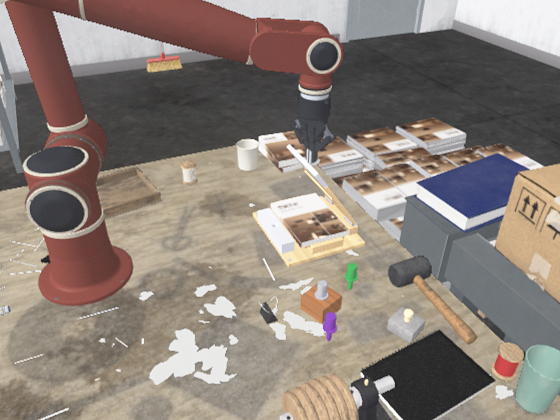

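The lid tip has moved to about (289,147), so the lid is following the fingers. I'll keep pushing.

```bash
python3 -m pendant '[[[0,0,0,-0.04,0,0,0],[0,0,0,-0.04,0,0,0],[0,0,0,-0.04,0,0,0],[0,0,0,-0.04,0,0,0],[0,0,0,-0.04,0,0,0],[0,0,0,-0.04,0,0,0],[0,0,0,0,0,0,0],[0,0,0,0,0,0.1,0],[0,0,0,0,0,0.1,0],[0,0,0,0,0,0.1,0]]]'; python3 -c "
from h import *
d=grab('side')
cv2.imwrite('pics/s3.png',cv2.resize(d['frame'][110:330,230:430],None,fx=2.5,fy=2.5))"
```

```text
time: 5.28
tool_pos: [0.5012, -0.0645, 0.2529]
tool_rot: [-0.0, 0.818, -0.575, 0.0]
contact_force: [0.4, 0.2, -0.6]
gripper_width: 0.0
```

View pics/s3.png

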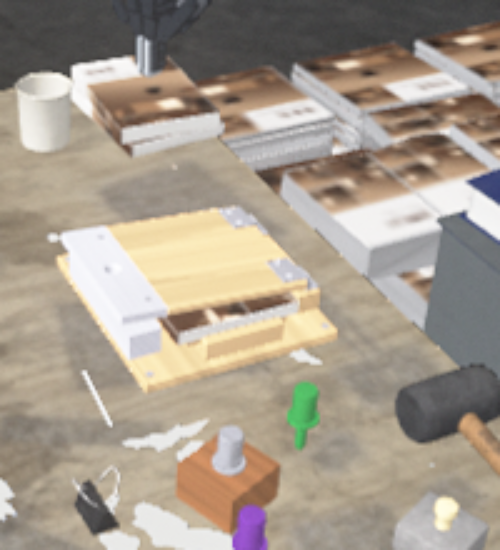

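The lid now rests on the book, with its hole at crop (112,268). Next is the pin.

```bash
python3 -m pendant '[[[0,0,0,-0.03,-0.176,-0.06,0.7],[0,0,0,-0.03,-0.176,-0.06,0.7],[0,0,0,-0.03,-0.176,-0.06,0.7],[0,0,0,-0.03,-0.176,-0.06,0.7],[0,0,0,-0.03,-0.176,-0.06,0.7],[0,0,0,-0.03,-0.176,-0.06,0.7],[0,0,0,0,0,0,0.7],[0,0,0,0,0,0,0.7]]]'; python3 -c "
from h import *
d=grab('wrist','w4.png')
print(proj(d,[.456,-.329,.076]),proj(d,[.456,-.329,.04]))"
```

```text
time: 6.32
tool_pos: [0.4561, -0.3282, 0.1617]
tool_rot: [-0.0, 0.818, -0.575, -0.0]
contact_force: [0.3, -0.7, 0.4]
gripper_width: 0.7
[283.9359036  205.57372892] [283.84317088 195.42515275]
```

View pics/w4.png

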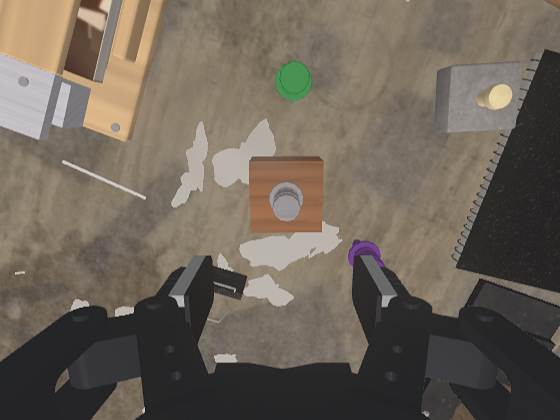

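```bash
python3 -c "
from h import *
d=load('wrist');s=load('side')
print(atz(d,287,206,.076),atz(d,286.5,195,.044),atz(d,24,81,.067))
u,v=(112.5)/2.5-.5+230,268.5/2.5-.5+110
print(atz(s,u,v,.067),tri((d,24,81),(s,u,v)))
for p in [(.456,-.329,.03)]: print(ray(d,280,210))"
```

```text
[ 0.45648442 -0.33134222  0.076     ] [ 0.45796295 -0.33071062  0.044     ] [ 0.47763776 -0.11940715  0.067     ]
[ 0.46784567 -0.05628588  0.067     ] [ 0.46526098 -0.10463995  0.08018013]
(array([ 0.51822244, -0.30586644,  0.33786231]), array([-0.24566855, -0.07920678, -0.96614239]))
```

```bash
python3 -c "
from h import *
d=load('wrist')
print(d['mtx'],atz(d,115,127,.012),atz(d,250,157,.04),atz(d,323,157,.04),atz(d,323,232,.04),proj(d,[.466,-.058,.067]))"
```

```text
[[349.72044322   0.         282.50313461]
 [  0.         349.72044322 210.90149503]
 [  0.           0.           1.        ]] [ 0.45789323 -0.16550026  0.012     ] [ 0.4775959  -0.29070453  0.04      ] [ 0.49857568 -0.34886105  0.04      ] [ 0.43635664 -0.37343641  0.04      ] [-63.89263625  66.49883077]
```

```bash
python3 -m pendant '[[[0,0,0,0.004,-0.012,-0.1,0.7],[0,0,0,0,0,-0.1,0.7],[0,0,0,0,0,-0.1,0.7],[0,0,0,0,0,-0.1,0.7],[0,0,0,0,0,-0.05,0.7],[0,0,0,0,0,0,0.7],[0,0,0,0,0,0,0],[0,0,0,0,0,0,0],[0,0,0,0,0,0,0],[0,0,0,0,0,0,0],[0,0,0,0,0,0,0]]]'
```

```text
time: 7.75
tool_pos: [0.4571, -0.3316, 0.0497]
tool_rot: [0.0, 0.818, -0.575, 0.0]
contact_force: [0.0, -0.1, 0.3]
gripper_width: -0.001
```

The opening reads 0, so the grasp may have missed. I'll check.

```bash
python3 -c "
from h import *
d=grab('wrist','w5.png')
s=grab('side');print(manip.state()['gripper_width'])
w=d['frame'][150:420,140:420];x=s['frame'][170:350,220:420]
cv2.imwrite('pics/c5.png',np.hstack([cv2.resize(w,(415,400)),cv2.resize(x,(385,400))[:, :385]]))"
```

```text
-0.0009183932907134044
```

View pics/c5.png

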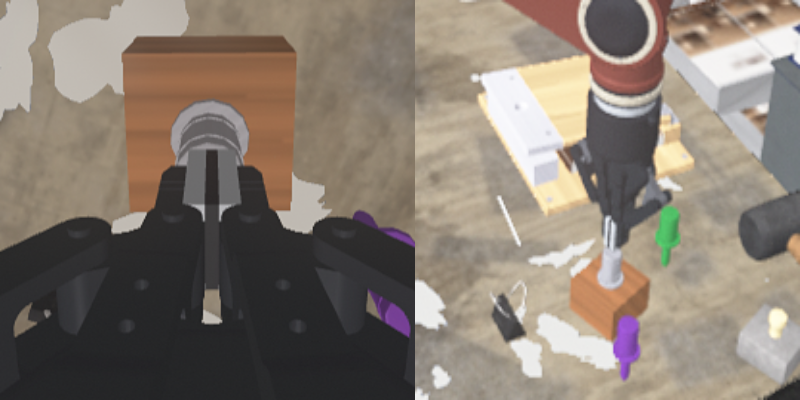

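```bash
python3 -c "
from h import *
d=imaging.grab_frame('wrist');s=load('side')
print('cam',ray(d,282,210))
for z in (.04,.0497,.076,.1): print(z,proj(d,[.4571,-.3316,z]),proj(s,[.4571,-.3316,z]))
print('flange radius px',proj(d,[.4571+.0138,-.3316+.0055,.044])-proj(d,[.4571,-.3316,.044]))
print(manip.state()['joint_pos'])
t=imaging.grab_frame('top');cv2.imwrite('pics/t6.png',cv2.resize(t['frame'][180:260,340:460],None,fx=5,fy=5))"
```

```text
cam (array([ 0.51912099, -0.30905467,  0.22571275]), array([-0.24356751, -0.08533176, -0.96612736]))
0.04 [283.11381576 238.17294582] [321.84275837 294.39847527]
0.0497 [283.12666966 244.26126329] [322.09968709 291.13938912]
0.076 [283.16901036 264.31616636] [322.80936373 282.13729223]
0.1 [283.2211896  289.03114422] [323.47415002 273.70461977]
flange radius px [ -0.89674761 -25.94926019]
[-7.59282336e-01  4.81493756e-02  1.87561525e+00 -6.53822429e-06
  1.21791231e+00  4.65922441e-01]
```

```bash
python3 -c "
from h import *
d=load('wrist');s=load('side')
a=cv2.resize(d['frame'][190:310,230:335],(400,457),interpolation=cv2.INTER_CUBIC)
b=cv2.resize(s['frame'][235:315,285:355],(400,457),interpolation=cv2.INTER_CUBIC)
cv2.imwrite('pics/c7.png',np.hstack([a,b]))"
```

```text
(no output)
```

View pics/c7.png

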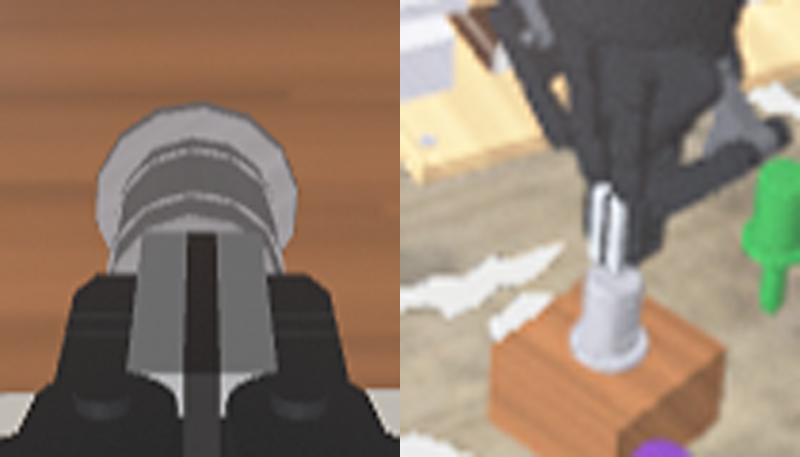

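```bash
python3 -c "
from h import *
d=load('wrist');s=load('side')
w=(d,283,250.9);ss=(s,320.9,281.9)
print(tri(w,ss))
for x,y in((.4571,-.3316),): print([ (z,proj(d,[x+.0093,y+.0037,z]).round(1)) for z in(.05,.06,.07,.08,.09)])
print('pintop edge v obs',190+150*.2625,190+197*.2625,[proj(d,[.457+.0102,-.331+.0041,z])[1].round(1) for z in(.044,.076)])
"
```

```text
[ 0.45867953 -0.32775022  0.0712696 ]
[(0.05, array([282.4, 226.6])), (0.06, array([282.4, 232.6])), (0.07, array([282.4, 239.4])), (0.08, array([282.3, 247.1])), (0.09, array([282.3, 255.7]))]
pintop edge v obs 229.375 241.7125 [np.float64(221.3), np.float64(241.7)]
```

The fingertips sit at about z=0.08, over the pin top, so they reach about 30 mm less far than the TCP reading says. I'll open and go down in stages, watching the force.

```bash
python3 -m pendant '[[[0,0,0,0,0,0.02,0.6],[0,0,0,0,0,0,0.6],[0,0,0,0,0,0,0.6],[0,0,0,0,0,-0.04,0.6],[0,0,0,0,0,-0.04,0.6],[0,0,0,0,0,0,0.6]]]'; python3 -c "
from h import *
d=grab('wrist');s=grab('side')
a=cv2.resize(d['frame'][150:350,180:390],(420,400),interpolation=cv2.INTER_CUBIC)
b=cv2.resize(s['frame'][225:315,280:365],(380,400),interpolation=cv2.INTER_CUBIC)
cv2.imwrite('pics/c8.png',np.hstack([a,b]))"
```

```text
time: 8.7
tool_pos: [0.456, -0.3305, 0.0326]
tool_rot: [-0.0, 0.818, -0.575, -0.002]
contact_force: [-0.4, 0.5, 0.0]
gripper_width: 0.598
```

View pics/c8.png

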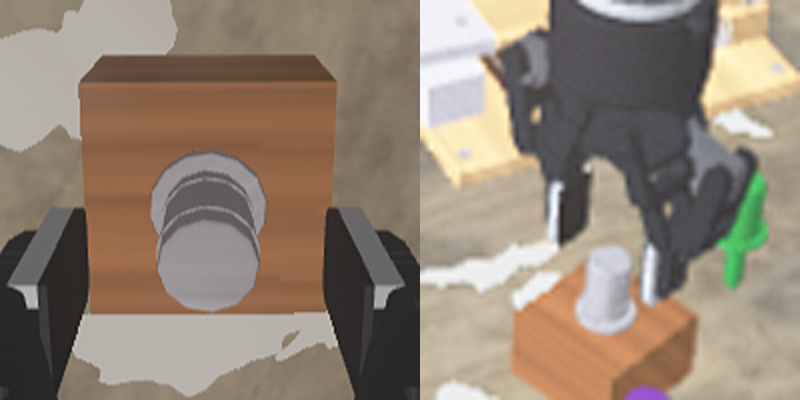

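The picture confirms it: the open fingertips are well above the stand top and the pin is centred between them. I'll go 14 mm lower and close.

```bash
python3 -m pendant '[[[0,0,0,0.004,-0.002,0,0.5],[0,0,0,0,0,-0.028,0.5],[0,0,0,0,0,-0.028,0.5],[0,0,0,0,0,0,0.5],[0,0,0,0,0,0,0],[0,0,0,0,0,0,0],[0,0,0,0,0,0,0],[0,0,0,0,0,0,0]]]'
```

```text
time: 9.8
tool_pos: [0.4582, -0.332, 0.0209]
tool_rot: [-0.0, 0.818, -0.575, 0.0]
contact_force: [-0.7, 1.3, 1.2]
gripper_width: 0.234
```

Gripped: opening 0.234, about 20 mm. I'll lift and fly to just short of the hole for a look with the wrist camera.

```bash
python3 -m pendant '[[[0,0,0,0,0,0.05,0],[0,0,0,0,0,0.1,0],[0,0,0,0,0,0.16,0],[0,0,0,0,0,0.16,0],[0,0,0,-0.018,0.156,0,0],[0,0,0,-0.018,0.156,0,0],[0,0,0,-0.018,0.156,0,0],[0,0,0,-0.018,0.156,0,0],[0,0,0,-0.018,0.156,0,0],[0,0,0,-0.018,0.156,0,0],[0,0,0,-0.018,0.156,0,0],[0,0,0,0,0,0,0],[0,0,0,0,0,0,0]]]'; python3 -c "
from h import *
d=grab('wrist');s=grab('side')
print(manip.state()['tool_pos'],proj(d,[.466,-.058,.067]),proj(s,[.466,-.058,.067]))
a=cv2.resize(d['frame'][100:320,150:410],(520,440),interpolation=cv2.INTER_CUBIC)
b=cv2.resize(s['frame'][180:290,225:295],(280,440),interpolation=cv2.INTER_CUBIC)
cv2.imwrite('pics/c9.png',np.hstack([a,b]))"
```

```text
time: 11.42
tool_pos: [0.4269, -0.0594, 0.1386]
tool_rot: [0.0, 0.818, -0.575, 0.001]
contact_force: [0.1, -0.4, -1.6]
gripper_width: 0.233
[ 0.4268131  -0.05986428  0.1384401 ] [299.75104613 158.74901994] [274.11943401 217.42019622]
```

View pics/c9.png

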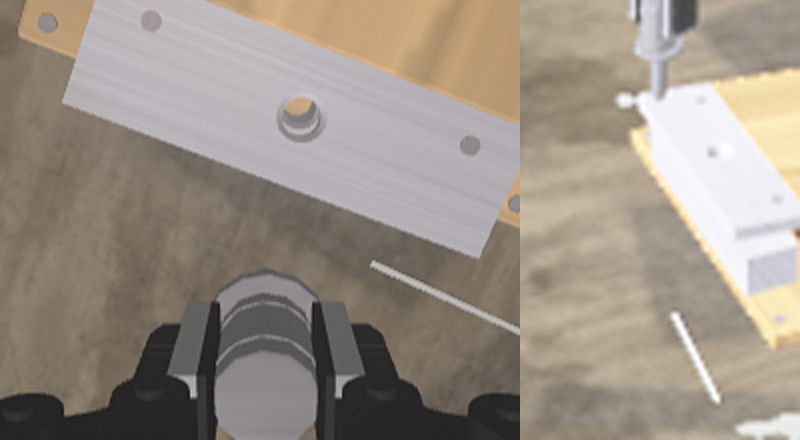

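```bash
python3 -c "
from h import *
d=load('wrist');s=load('side')
h=(d,300.25,159.25);k=(s,225+(197+.5)/4-.5,180+(152+.5)/4-.5)
print('hole',atz(*h,.065),atz(*h,.068),atz(*k,.066),tri(h,k))
x,y,z=.4268,-.0597,.1384
e=np.array([.93,.37,0])
c=np.array([x,y,z-.017])
for n,hh,r in(('flange edge',.040,.015),('grip top edge',.072,.011),('top c',.072,0),('tip',0,0)): print(n,proj(d,c+e*r+[0,0,hh]),proj(s,c+[0,0,hh]))
print('flange c obs side',225+(140)/4,180+47/4, 'tip obs',225+140/4,180+100/4)"
```

```text
hole [ 0.4656048  -0.05862995  0.065     ] [ 0.46588261 -0.05836762  0.068     ] [ 0.46563898 -0.05728616  0.066     ] [ 0.46548953 -0.05834787  0.06670629]
flange edge [282.49535254 231.28302635] [259.8582558  189.80581029]
grip top edge [282.85694911 268.28725836] [259.70270127 178.46426071]
top c [283.76931194 294.71200554] [259.70270127 178.46426071]
tip [283.30633916 234.0547079 ] [260.04637285 203.5215076 ]
flange c obs side 260.0 191.75 tip obs 260.0 205.0
```

Hole at (0.4656, -0.0584, 0.067), and the pin sits in the hand as predicted. I'll move over the hole and start down.

```bash
python3 -m pendant '[[[0,0,0,0.039,0.001,0,0],[0,0,0,0.039,0.001,0,0],[0,0,0,0.039,0.001,0,0],[0,0,0,0.038,0.001,0,0],[0,0,0,0,0,-0.06,0],[0,0,0,0,0,-0.06,0],[0,0,0,0,0,-0.06,0],[0,0,0,0,0,0,0],[0,0,0,0,0,0,0]]]'; python3 -c "
from h import *
d=grab('wrist');s=grab('side')
a=cv2.resize(d['frame'][130:330,180:390],(420,400),interpolation=cv2.INTER_CUBIC)
b=cv2.resize(s['frame'][170:250,240:316],(380,400),interpolation=cv2.INTER_CUBIC)
cv2.imwrite('pics/c10.png',np.hstack([a,b]))"
```

```text
time: 12.65
tool_pos: [0.4654, -0.0581, 0.0932]
tool_rot: [-0.0, 0.818, -0.575, 0.0]
contact_force: [0.6, -1.0, -1.8]
gripper_width: 0.236
```

View pics/c10.png

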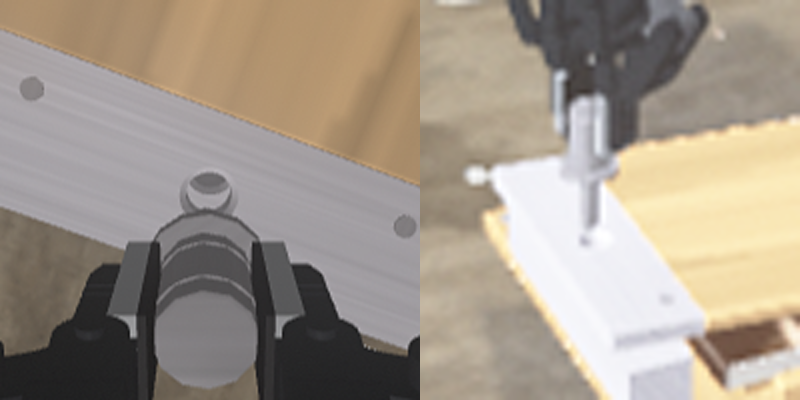

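The tip is at the hole mouth, at side crop (592,240). I'll lower it gently and watch the forces.

```bash
python3 -m pendant '[[[0,0,0,0,0,-0.02,0],[0,0,0,0,0,-0.02,0],[0,0,0,0,0,-0.02,0],[0,0,0,0,0,0,0]]]'; python3 -m pendant '[[[0,0,0,0,0,-0.02,0],[0,0,0,0,0,-0.02,0],[0,0,0,0,0,-0.02,0],[0,0,0,0,0,0,0]]]'
```

```text
time: 13.25
tool_pos: [0.4653, -0.0579, 0.0776]
tool_rot: [-0.0, 0.818, -0.575, -0.0]
contact_force: [0.8, -0.5, -1.1]
gripper_width: 0.231
time: 13.75
tool_pos: [0.4658, -0.0581, 0.0629]
tool_rot: [-0.0, 0.818, -0.575, 0.0]
contact_force: [3.1, -0.2, -2.6]
gripper_width: 0.228
```

```bash
python3 -m pendant '[[[0,0,0,0.003,0,-0.012,0],[0,0,0,0,0,-0.012,0],[0,0,0,0,0,-0.012,0],[0,0,0,0,0,0,0]]]'; python3 -m pendant '[[[0,0,0,0,0,-0.012,0],[0,0,0,0,0,-0.012,0],[0,0,0,0,0,0,0]]]'
```

```text
time: 14.25
tool_pos: [0.4669, -0.0582, 0.0541]
tool_rot: [-0.0, 0.818, -0.575, 0.001]
contact_force: [5.2, -0.5, -1.1]
gripper_width: 0.233
time: 14.62
tool_pos: [0.4672, -0.0581, 0.0484]
tool_rot: [-0.001, 0.818, -0.575, 0.001]
contact_force: [5.8, 0.1, -0.7]
gripper_width: 0.23
```

```bash
python3 -m pendant '[[[0,0,0,0.004,0,0,0],[0,0,0,0,0,0,0]]]'; python3 -m pendant '[[[0,0,0,0,0,-0.008,0],[0,0,0,0,0,-0.008,0],[0,0,0,0,0,0,0]]]'
```

```text
time: 14.88
tool_pos: [0.4676, -0.0581, 0.0483]
tool_rot: [-0.0, 0.818, -0.575, 0.001]
contact_force: [5.3, 0.6, 1.2]
gripper_width: 0.234
time: 15.25
tool_pos: [0.4678, -0.0581, 0.0447]
tool_rot: [-0.0, 0.818, -0.575, 0.001]
contact_force: [5.1, 0.8, 2.9]
gripper_width: 0.233
```

```bash
python3 -m pendant '[[[0,0,0,0.002,0,-0.012,0],[0,0,0,0,0,-0.012,0],[0,0,0,0,0,-0.008,0],[0,0,0,0,0,0,0]]]'; python3 -m pendant '[[[0,0,0,0,0,-0.008,0],[0,0,0,0,0,-0.004,0],[0,0,0,0,0,0,0]]]'
```

```text
time: 15.75
tool_pos: [0.4684, -0.0581, 0.0371]
tool_rot: [-0.0, 0.818, -0.575, 0.001]
contact_force: [4.0, 0.2, 5.9]
gripper_width: 0.234
time: 16.12
tool_pos: [0.4686, -0.0581, 0.0349]
tool_rot: [-0.0, 0.818, -0.575, 0.001]
contact_force: [3.6, 1.8, 10.9]
gripper_width: 0.231
```

```bash
python3 -m pendant '[[[0,0,0,0,0,-0.008,0],[0,0,0,0,0,0,0]]]'; python3 -m pendant '[[[0,0,0,0,0,-0.008,0],[0,0,0,0,0,0,0],[0,0,0,0,0,0,0]]]';  python3 -c "
from h import *
d=grab('side')
cv2.imwrite('pics/c11.png',cv2.resize(d['frame'][170:270,240:360],(720,600),interpolation=cv2.INTER_CUBIC))"
```

```text
time: 16.38
tool_pos: [0.469, -0.0581, 0.0346]
tool_rot: [-0.0, 0.818, -0.575, 0.0]
contact_force: [-2.8, 3.4, 21.2]
gripper_width: 0.232
time: 16.75
tool_pos: [0.4691, -0.0581, 0.0345]
tool_rot: [-0.0, 0.818, -0.575, 0.0]
contact_force: [-7.7, 4.4, 32.3]
gripper_width: 0.235
```

The tool stopped at z=0.0345 while the force rose from 11 to 32 N. That is the hard stop, and the predicted home height is 0.035. I'll ease to a moderate push, check it holds, and hand in.

```bash
python3 -m pendant '[[[0,0,0,-0.002,0,0.003,0],[0,0,0,0,0,0,0],[0,0,0,0,0,0,0],[0,0,0,0,0,0,0]]]'; python3 -c "
from h import *
s=load('side');f=s['frame'].astype(int)
# vertical brightness profile across lid/block front near its right corner
for x in(.4655-.0175,):
  for y in(-.12,):
    for n,z in(('lid top shut',.054),('lid top ajar',.068),('block top',.044)): print(n,proj(s,[.437,y,z]).round(1))
u=int(round(proj(s,[.437,-.12,.054])[0])); print(u,[(v,f[v,u].sum()//3) for v in range(205,245)])
st=manip.state();print(st['tool_pos'],st['contact_force'],st['gripper_width'])"
```

```text
time: 17.3
tool_pos: [0.4691, -0.0581, 0.0346]
tool_rot: [-0.001, 0.818, -0.575, 0.001]
contact_force: [-4.0, 3.6, 25.6]
gripper_width: 0.236
lid top shut [273.7 237.7]
lid top ajar [273.7 233.2]
block top [273.7 240.9]
274 [(205, np.int64(71)), (206, np.int64(71)), (207, np.int64(67)), (208, np.int64(119)), (209, np.int64(183)), (210, np.int64(203)), (211, np.int64(197)), (212, np.int64(196)), (213, np.int64(195)), (214, np.int64(193)), (215, np.int64(192)), (216, np.int64(189)), (217, np.int64(191)), (218, np.int64(191)), (219, np.int64(190)), (220, np.int64(195)), (221, np.int64(195)), (222, np.int64(195)), (223, np.int64(201)), (224, np.int64(199)), (225, np.int64(214)), (226, np.int64(237)), (227, np.int64(246)), (228, np.int64(245)), (229, np.int64(245)), (230, np.int64(244)), (231, np.int64(244)), (232, np.int64(244)), (233, np.int64(244)), (234, np.int64(244)), (235, np.int64(244)), (236, np.int64(245)), (237, np.int64(246)), (238, np.int64(247)), (239, np.int64(247)), (240, np.int64(247)), (241, np.int64(248)), (242, np.int64(248)), (243, np.int64(244)), (244, np.int64(235))]
[ 0.46906015 -0.05811329  0.03455856] [-4.00746213  3.5515931  25.61524331] 0.23610792451583967
```

```bash
python3 -c "
from plant import manip
print(manip.job_done())"
```

```text
the job is handed in; nothing more can be done
None
```

The job is handed in: the lid is swung down and shut on the book, and the steel pin is through the lid into the base hole. The arm is still gripping the pin and pressing down with about 26 N. It took about 17 s of the 48 s allowed.

**First grasp missed:** the fingers closed above the pin without touching it. Their ends sit about 30 mm higher than the TCP reading says. I opened, went lower and gripped it on the second try (opening 0.23, about 20 mm).

**Insertion:** the pin met up to about 6 N sideways on the way in, so I shifted it a few millimetres in +x as it went down.

**Last checks:**
- **Height:** the tool stopped at z = 0.0346 m and did not go lower while the force rose from 11 to 32 N, so it is at a hard stop. That puts the pin tip about 17.5 mm above the table, against 18 mm when fully home. I then eased the push to about 26 N, and the height held.
- **Picture:** I had used up the 12 pictures, so I did not see the final state. A brightness check of the last side image could not settle whether the lid is shut, so that rests on the force and height readings.
- **Other objects:** I kept the path clear of the glue pot, thread spool and binder clip, and felt no contact with them. I did not check their positions again at the end.

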